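# Tare the balance and lift the loaded dish for weighing by difference

## Task

Weigh by difference: with the loaded dish still standing on the balance pan, press the hinged tare bar on the front of the balance right down to its stop for about half a second with the gripper fingers and let it spring back up. Then take that dish by its handle, lift it about 12 cm straight up off the pan and keep it level and still above the pan for two seconds, with both pellets in it. Finish while still holding it there; do not disturb the spare dish, jar or carton beside the balance.

Things in the scene. Friction and masses are not known exactly. Their poses are not given: they have to be found in the camera images.
- balance: Low white bench balance, 320 x 210 mm, fixed on the black bench; position and yaw vary. Origin on the bench (z = 0) below the pan's centre; its front with the tare bar lies toward its own -x (roughly toward the robot), z up. Housing x -90 to 125 mm, top 61 mm above the bench; a front strip with the display reaches to x = -125 mm, top about 64 mm; the tare bar lies before that.
- pan: Round flat steel weighing pan, 150 mm across and 6 mm thick, fixed on the balance. Origin at the centre of its underside, 71 mm above the bench; its top is 77 mm above the bench.
- tare_bar (a joint): Tare bar: grey flat bar across the balance's front, 130 mm wide, 56 deep, 8 thick, top 58 mm above the bench when up. Hinged along its rear edge, the one nearest the pan (axis along balance y, 126 mm before the pan centre, 54 mm up); springs back up. Value in rad: 0 up, 0.22 down at the stop. At the press point it sinks about 9 mm, taking about 3 N at first, 6 N at the stop.
- tare_press (a point): Point to press: on the top face of the tare bar, midway across, 40 mm in front of its hinge line (166 mm in front of the pan's centre), 58 mm above the bench when up. Moves with the bar.
- dish: The loaded dish, standing on the pan: round shallow steel dish, 110 mm across the rim, 94 at the foot, 16 high, wall and floor 3 mm, with an arched bail handle across its middle. Origin at the centre of its underside; z up, x along the bail. Two 6 mm wire legs at x = +-52 mm lean in at the top to a flat-sided grip bar. About 0.2 kg; two loose pellets in it, one either side of the bail.
- dish_grip (a point): Middle of the dish's grip bar, 58 mm above the dish's underside. The grip bar is 72 mm long along the dish's x, 12 mm wide along its y and 14 mm high. Pinch it across its width from above; 42 mm of free height lie between the rim of the dish and this point.
- pellet_a: Dark steel pellet, upright cylinder 22 mm across and 12 mm high, 30 g, loose in the dish about 24 mm from its centre at the dish's +y side. Origin at the centre of its underside.
- pellet_b: The second pellet, the same, at the dish's -y side.
- spare_dish: Bystander: an empty dish with the same shape and handle, standing on the bench at the balance's left (+y) side. Leave it alone. Origin at the centre of its underside.
- jar: Bystander: amber glass jar with a cap, 60 mm across and 85 mm high, on the bench at the balance's right (-y) side. Origin at the centre of its underside.
- carton: Bystander: cardboard carton of sample pans with a blue band, 100 x 75 x 60 mm, on the bench at the balance's right (-y) side, nearer its front. Origin at the centre of its underside.
Mind the look-alikes: they are no part of the job. Leave any orange or red look-alike of the dish alone.

How it is judged:
By the outcome, as a careful person would: the job done as asked, in the order asked, and still so for the second after the job is handed in, while the arm keeps its last pose, push and grip.
It also fails if it takes over 53 s, if anything falls off the work surface, if the arm or the gripper's body presses on something with over 40 N, if the wrist force passes 120 N, or if a joint passes its speed limit or range.

## Robot

A 6-joint arm with a two-finger parallel gripper is mounted at the origin on the work surface. World frame = base frame: x ahead of the robot, y to its left, z up, the work surface at z = 0. Lengths are in mm, angles in rad, forces in N, time in s.
With the tool pointing down it reaches from about 300 to 775 mm from the base axis. Payload 14.6 kg.
Tool frame: the origin (TCP) lies at the very end of the fingers, on their centre line; the grasp point (between the pads) lies 19 mm behind it; z points along the fingers, y is the line along which they close (so a half turn about z gives the same grasp; the last joint's range is limited). The gripper opens to 94 mm and grips with 3 to 60 N. Pads are 16 mm wide; open, the fingers measure 119 mm over their backs; the gripper's body (75 mm by 177 mm) begins 78 mm behind the grasp point.
Start: joints at [1.187, 0.3, 1.521, -0, 1.321, -0.067], TCP at [171.337, 522.621, 205.446] pointing down, gripper open.
Joint ranges: [-3.03, 3.03], [-0.79, 2.21], [0.23, 2.52], [-1.04, 4.18], [0, 3.07], [-2.55, 2.55]. Speed limits (rad/s): [2.22, 2.22, 2.57, 3.14, 3.14, 3.14].

## Interface

Orientations are given as [roll, pitch, yaw] about the fixed x, y, z axes, in that order (R = Rz(yaw) Ry(pitch) Rx(roll)).
In Python, from cell import manip gives the robot as it stands.
- The arm moves only by the tool servo_tool, never from a script. Its argument "motion" is a list that holds one entry, the list of rows, each a list of 7 numbers: the shift along the world's x, y, z as a fraction of full scale, then the turn, a rotation vector about the world's x, y, z as a fraction of full scale, then the closure, from 0 (fully open) to 1 (shut). In form: [[[x, y, z, rx, ry, rz, gripper], ...]]. A call has 1 to 10 rows; each row is the pose to reach, as a shift and turn from the pose commanded when the call began, turning the shorter way round; what a row does not reach only later rows make up. Full scale, the value 1, is 0.5 m for a shift and pi rad for a turn. A row lasts 1/10 s, in which the tool goes at most 50 mm and 8.59 degrees, less where a joint would pass 70% of its speed; a pose out of reach is approached as far as the arm can. A call with a number of a shift or a turn outside -1 to 1 is refused whole. A call with a gripper value outside its range is refused whole. The fingers move at their own pace and stop on an object; "newtons" is the grip in N (left out, the last holds). Time passes only in rows, so rows that repeat a pose let the fingers close. It gives the time, the measured TCP pose, the force, the opening and the grip force at its end, in the units of the state.
- manip.read_state(): the state, without advancing time (a new reading comes with each control period).
- manip.camera(name): name is "scene" or "top" or "wrist"; returns a dict with "frame" (400x640x3 uint8, red, green, blue), "range_z" (400x640 float32, mm along the optical axis (not along the pixel's ray), 0 where there is no reading), "vfov" (degrees; the focal length in pixels is half the picture's height over the tangent of half this angle, whatever the lens; pixels are square), "cx", "cy" (the principal point, pixels), "cam_to_world" (4x4, takes a point from camera to world coordinates). Camera axes: x right, y down, z forward; pixel columns grow to the right and rows downward; lengths in mm; the calibration is good to about 2 mm. A picture is of the moment at which its call begins.
- manip.sign_off(): hands the job in; it is judged then, once.
The state is a dict: "clock": time; "joints": joint angles; "qd": joint speeds; "effort": joint torques, N m; "eef_pos": TCP position; "eef_rot": TCP orientation; "wrist_force": force on the tool from outside, world axes, zero at the start; "moment": the same for the moment, N m; "finger_gap": finger opening in mm; "finger_force": force on a finger pad.
Only numpy, scipy, OpenCV 4.12 (cv2) and the standard library are available. Lean on these libraries where they do the work, as an engineer would, in place of code of your own. Each camera call takes 0.05 s, during which the arm holds its last target. There are 200 camera calls.

## Working session

There is one attempt and no reset: what is moved stays moved. The work goes in short steps, Python scripts to look and compute and a tool call to move; the robot and the scene stay as the last step left them, time stands still between calls to the robot, and variables do not carry over. Pictures are saved under pics/ and viewed, at most 10 in all, crops included, and the job is handed in when it is done.

Besides the shell and the picture viewer there is one more tool, called after "Call:" by a JSON object that holds its "method" and its "body", one argument or row to a line. servo_tool: Moves the arm, as the interface text tells. Its arguments: {"type":"object","properties":{"motion":{"type":"array"},"newtons":{"type":"number"}},"required":["motion"]}

```bash
mkdir -p pics
cat > h.py <<'E'
import numpy as np, cv2
from cell import manip
def shot(n,f=None):
    c=manip.camera(n)
    if f: cv2.imwrite(f,cv2.cvtColor(c["frame"],cv2.COLOR_RGB2BGR))
    return c
def cloud(c):
    h,w=c["range_z"].shape; f=h/2/np.tan(np.radians(c["vfov"])/2)
    u,v=np.meshgrid(np.arange(w),np.arange(h)); z=c["range_z"]
    P=np.stack([(u-c["cx"])/f*z,(v-c["cy"])/f*z,z,np.ones_like(z)],-1)
    W=(P@np.array(c["cam_to_world"]).T)[...,:3]; W[z<=0]=np.nan
    return W
E
python3 - <<'E'
from h import *
for n in("top","scene"):
    c=shot(n,f"pics/{n}.png"); np.savez(f"{n}.npz",W=cloud(c),**c); print(n,c["vfov"],np.round(c["cam_to_world"],3).tolist())
print(manip.read_state())
E
```

```text
top 50.09898636452408 [[0.015, -0.996, 0.088, 505.008], [-1.0, -0.018, -0.025, 51.258], [0.026, -0.087, -0.996, 1029.474], [0.0, 0.0, 0.0, 1.0]]
scene 57.351598524081375 [[0.378, 0.749, -0.544, 979.986], [0.926, -0.314, 0.211, -123.339], [-0.012, -0.583, -0.812, 702.919], [0.0, 0.0, 0.0, 1.0]]
{'clock': 0.1, 'joints': array([ 1.18739716e+00,  3.00392090e-01,  1.52150136e+00, -1.58153942e-05,
        1.32071017e+00, -6.66211314e-02]), 'qd': array([ 2.00549330e-03, -1.50525269e-03, -1.17358121e-03,  1.93632807e-03,
        5.03031017e-05, -2.34981669e-04]), 'effort': array([ 1.06934956e-03, -5.32640398e+01, -3.53285301e+01,  7.09318346e-02,
        2.33897078e-02, -1.25932884e-04]), 'eef_pos': array([171.25962623, 522.41331079, 204.96339471]), 'eef_rot': array([-3.14058290e+00, -5.20168464e-05,  2.82481851e+00]), 'wrist_force': array([ 0.74808053,  0.14128338, -0.31932639]), 'moment': array([ 0.04223403, -0.01554055,  0.00799802]), 'finger_force': 0.0, 'finger_gap': 94.24399230518107}
```

View pics/top.png

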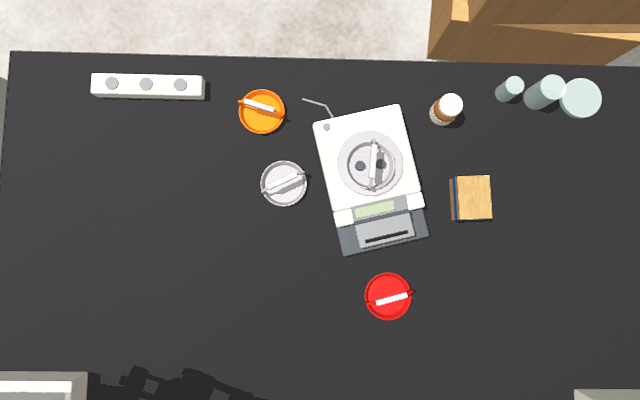

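View pics/scene.png

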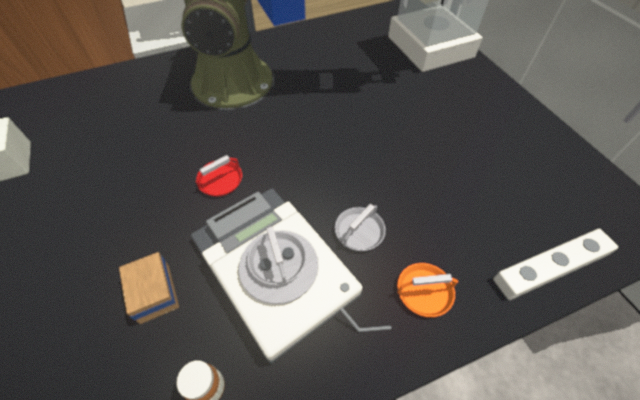

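Top view: the loaded dish, with two dark pellets, is on the pan at (370,164). The tare bar is at (385,231) with a dark stripe. Look-alikes are the spare dish (284,183), orange dish (262,110) and red dish (388,296). I choose the one at (370,164). Next I measure the pan, bar and grip.

Run:
```python
from h import *
for n,(u0,v0,u1,v1) in (("top",(310,95,435,260)),("scene",(185,185,365,360))):
    d=np.load(n+".npz"); W=d["W"]; F=d["frame"].astype(int); m=np.zeros(W.shape[:2],bool); m[v0:v1,u0:u1]=1
    g=F.max(-1)-F.min(-1)<25
    X,Y,Z=np.moveaxis(W,-1,0)
    # housing (top 61, white)
    k=m&(Z>50)&(Z<70); 
    print(n,"housing rect",cv2.minAreaRect(W[k][:,:2].astype(np.float32)),np.nanmedian(Z[k]))
    # pan
    k=m&(Z>72.5)&(Z<82); p=W[k][:,:2].astype(np.float32); (c,r)=cv2.minEnclosingCircle(p); print("pan",c,r,k.sum())
    # grip bar
    k=m&(Z>132)&(Z<150); p=W[k]; print("grip",p.shape,cv2.minAreaRect(p[:,:2].astype(np.float32)),np.median(p[:,2]), p.mean(0))
    # tare bar: gray
    v=F.mean(-1); k=m&(Z>40)&(Z<70)&g&(v>110)&(v<185)
    nn,l,s,ce=cv2.connectedComponentsWithStats(k.astype(np.uint8))
    for i in range(1,nn):
        if s[i,4]>150: q=W[l==i]; print("gray",s[i],cv2.minAreaRect(q[:,:2].astype(np.float32)),np.median(q[:,2]))
    print("colours",F[240,360] if n=="top" else F[216,240])
    # other dishes and clearances
d=np.load("top.npz");W=d["W"]
for nm,(u,v) in dict(red=(388,296),spare=(284,183),jar=(450,105),carton=(475,197)).items(): 
    q=W[v-28:v+28,u-28:u+28].reshape(-1,3); q=q[q[:,2]>8]; print(nm,np.round(q.min(0)),np.round(q.max(0)))
f=cv2.imread("pics/top.png")[90:270,300:450]; cv2.imwrite("pics/crop.png",cv2.resize(f,None,fx=3.3,fy=3.3,interpolation=cv2.INTER_CUBIC))
```

```text
top housing rect ((655.8562622070312, -121.874755859375), (309.26983642578125, 292.7705078125), 14.06921672821045) 60.405358511116845
pan (674.2341918945312, -74.73446655273438) 75.20729064941406 2273
grip (213, 3) ((664.5966796875, -73.51274108886719), (12.35527229309082, 81.69218444824219), 85.79859161376953) 142.03735753829903 [665.30241626 -73.17762218 141.62194466]
gray [353 207  57  41 295] ((544.3079223632812, -101.5543212890625), (56.866294860839844, 143.1061553955078), 32.79903793334961) 58.16808208942996
colours [204 204 204]
scene housing rect ((634.0841674804688, -31.123382568359375), (309.41021728515625, 316.88031005859375), 14.117368698120117) 60.595318430345515
pan (675.3523559570312, -76.26461791992188) 75.26558685302734 3312
grip (276, 3) ((670.3795776367188, -75.32778930664062), (11.967504501342773, 74.46382904052734), 85.55753326416016) 141.91575031337908 [672.14629964 -75.60615755 141.45257764]
gray [ 207  192   75   61 1822] ((544.5767211914062, -108.41079711914062), (98.03008270263672, 133.240478515625), 14.07028579711914) 58.40979742217462
colours [160 162 161]
red [ 316. -183.    8.] [424. -73.  70.]
spare [578.  69.   8.] [686. 177.  69.]
jar [ 779. -285.    8.] [ 837. -228.   90.]
carton [ 550. -361.    8.] [ 653. -278.   66.]
```

View pics/crop.png

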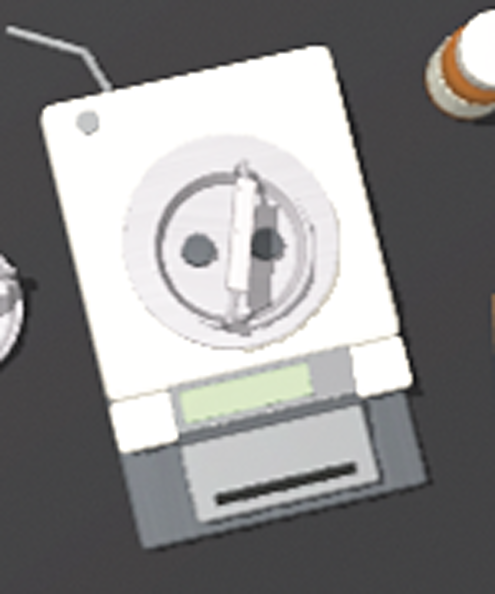

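Crop: the dark pellets are either side of the bail, the grip bar runs from about (243,180) to (237,295), and the bar's stripe is at (287,484). The two views agree on the pan centre, (675,-75.5), with radius 75. Balance yaw is 14.1°, so the press point is about (514,-116), z 58. The bail lies at about -4.4°, so tool yaw is 175.6°. Moving toward the press point, fingers shut.

Call:
{"method": "servo_tool", "body": {
  "motion": [
    [[0.342,-0.638,0,0,0,0.0765,1],[0.342,-0.638,0,0,0,0.0765,1],[0.342,-0.638,0,0,0,0.0765,1],[0.342,-0.638,0,0,0,0.0765,1],[0.342,-0.638,0,0,0,0.0765,1],[0.342,-0.638,0,0,0,0.0765,1],[0.342,-0.638,0,0,0,0.0765,1],[0.342,-0.638,0,0,0,0.0765,1],[0.342,-0.638,0,0,0,0.0765,1],[0.342,-0.638,0,0,0,0.0765,1]]
  ],
  "newtons": 20
}}

```text
clock: 1.1
eef_pos: [342.2, 203.9, 205.4]
eef_rot: [3.142, -0.0, 3.065]
wrist_force: [-0.2, 0.0, 0.2]
finger_gap: 17.6
finger_force: 0.0
```

Call:
{"method": "servo_tool", "body": {
  "motion": [
    [[0.344,-0.64,0,0,0,0,1],[0.344,-0.64,0,0,0,0,1],[0.344,-0.64,0,0,0,0,1],[0.344,-0.64,0,0,0,0,1],[0.344,-0.64,0,0,0,0,1],[0.344,-0.64,0,0,0,0,1],[0.344,-0.64,0,0,0,0,1],[0.344,-0.64,-0.05,0,0,0,1],[0.344,-0.64,-0.05,0,0,0,1],[0.344,-0.64,-0.05,0,0,0,1]]
  ]
}}

```text
clock: 2.1
eef_pos: [514.2, -114.8, 180.3]
eef_rot: [3.141, -0.001, 3.066]
wrist_force: [-0.3, 0.3, 1.0]
finger_gap: -0.1
finger_force: 0.0
```

Run:
```python
from h import *
c=shot("wrist","pics/w1.png"); W=cloud(c); F=c["frame"].astype(int); Z=W[...,2]
k=(F.max(-1)<80)&(Z>52)&(Z<63)
n,l,s,ce=cv2.connectedComponentsWithStats(k.astype(np.uint8))
for i in range(1,n):
    if s[i,4]>150: print(s[i],W[l==i].mean(0),cv2.minAreaRect(W[l==i][:,:2].astype(np.float32)))
k=(Z>132)&(Z<150);print(k.sum());
if k.sum()>20: print(cv2.minAreaRect(W[k][:,:2].astype(np.float32)))
print(manip.read_state()["eef_pos"])
```

```text
[260 171 106  41 876] [ 509.10417675 -118.06747293   60.19205899] ((509.2667236328125, -117.0374526977539), (8.211962699890137, 99.00453186035156), 14.160919189453125)
0
[ 514.4374389  -114.72203914  181.10497624]
```

View pics/w1.png

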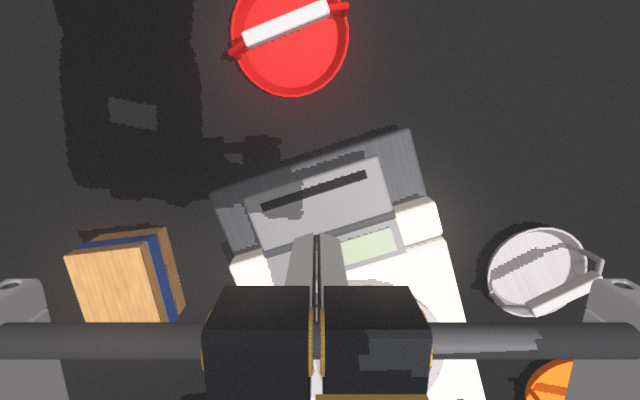

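The stripe centre is at (509,-117), seen at pixel (313,190), which confirms the press point. Now pressing.

Call:
{"method": "servo_tool", "body": {
  "motion": [
    [[0,-0.002,-0.1,0,0,0,1],[0,-0.002,-0.18,0,0,0,1],[0,-0.002,-0.22,0,0,0,1],[0,-0.002,-0.235,0,0,0,1],[0,-0.002,-0.242,0,0,0,1],[0,-0.002,-0.248,0,0,0,1],[0,-0.002,-0.254,0,0,0,1],[0,-0.002,-0.258,0,0,0,1],[0,-0.002,-0.262,0,0,0,1],[0,-0.002,-0.264,0,0,0,1]]
  ]
}}

```text
clock: 3.15
eef_pos: [515.4, -117.3, 50.3]
eef_rot: [-3.141, 0.003, 3.065]
wrist_force: [-4.7, 4.7, 22.3]
finger_gap: 0.9
finger_force: 10.9
```

At 22 N, well past 6 N, the bar is on its stop. Holding, then releasing.

Call:
{"method": "servo_tool", "body": {
  "motion": [
    [[0,0,0,0,0,0,1],[0,0,0,0,0,0,1],[0,0,0,0,0,0,1],[0,0,0,0,0,0,1],[0,0,0,0,0,0,1]]
  ]
}}

```text
clock: 3.65
eef_pos: [515.3, -117.3, 50.5]
eef_rot: [-3.141, 0.003, 3.065]
wrist_force: [-5.0, 4.2, 15.6]
finger_gap: 0.5
finger_force: 8.1
```

Call:
{"method": "servo_tool", "body": {
  "motion": [
    [[0,0,0.02,0,0,0,1],[0,0,0.05,0,0,0,1],[0,0,0.12,0,0,0,1],[0,0,0.22,0,0,0,1],[0,0,0.32,0,0,0,1],[0,0,0.4,0,0,0,0.5],[0,0,0.4,0,0,0,0.5],[0,0,0.4,0,0,0,0.5]]
  ]
}}

```text
clock: 4.45
eef_pos: [514.4, -117.5, 249.0]
eef_rot: [-3.141, 0.002, 3.065]
wrist_force: [-0.4, 0.5, -0.3]
finger_gap: 20.9
finger_force: 0.0
```

Run:
```python
from h import *
print(manip.read_state()["eef_pos"])
for n in("scene","top","wrist"):
    c=shot(n,f"pics/{n}2.png"); W=cloud(c); X,Y,Z=np.moveaxis(W,-1,0); s=c["frame"].astype(int); s=s.max(-1)-s.min(-1)
    b=(abs(X-672)<70)&(abs(Y+75)<70)
    k=b&(Z>137)&(Z<146); print(n,k.sum())
    if k.sum()>20: print(" grip",cv2.minAreaRect(W[k][:,:2].astype(np.float32)),np.median(Z[k]))
    k=b&(Z>88)&(Z<97)
    if k.sum()>20: print(" rim",cv2.minEnclosingCircle(W[k][:,:2].astype(np.float32)))
    r=(abs(X-513)<9)&(abs(Y+116)<9); 
    if r.sum()>5: print(" bar z",np.median(Z[r]))
```

```text
[ 514.40141249 -117.45413533  249.02457307]
scene 258
 grip ((667.8089599609375, -75.10527038574219), (12.030569076538086, 72.62794494628906), 85.5064697265625) 141.83066505179153
 rim ((667.6637573242188, -74.81668090820312), 55.03659439086914)
 bar z 58.76716010031521
top 198
 grip ((665.7892456054688, -73.73197937011719), (12.35462760925293, 70.58069610595703), 85.44647216796875) 142.2059901804236
 rim ((665.9019165039062, -74.24662780761719), 55.00971221923828)
 bar z 554.5434413651346
wrist 3
 rim ((665.7820434570312, -74.59518432617188), 53.787635803222656)
 bar z 59.441684911775525
```

Grip centre is (666.8,-74.4), top z 142, matching the rim centre. The bar reads about 59 mm, so it is back up.

Call:
{"method": "servo_tool", "body": {
  "motion": [
    [[0.305,0.086,0,0,0,0,0.4],[0.305,0.086,0,0,0,0,0.4],[0.305,0.086,0,0,0,0,0.4],[0.305,0.086,0,0,0,0,0.4],[0.305,0.086,-0.1,0,0,0,0.4],[0.305,0.086,-0.14,0,0,0,0.4],[0.305,0.086,-0.14,0,0,0,0.4],[0.305,0.086,-0.14,0,0,0,0.4]]
  ]
}}

```text
clock: 5.4
eef_pos: [666.7, -74.6, 179.1]
eef_rot: [-3.142, 0.0, 3.065]
wrist_force: [-0.2, 0.2, 0.9]
finger_gap: 56.4
finger_force: 0.0
```

Run:
```python
from h import *
print(manip.read_state()["eef_pos"],manip.read_state()["eef_rot"])
c=shot("wrist","pics/w3.png"); W=cloud(c); Z=W[...,2]; k=(abs(W[...,0]-672)<60)&(abs(W[...,1]+75)<15)&(Z>137)&(Z<146)
print(k.sum(), cv2.minAreaRect(W[k][:,:2].astype(np.float32)) if k.sum()>20 else "")
```

```text
[666.72889231 -74.61717517 179.12420981] [-3.14150322e+00  1.00857885e-04  3.06490199e+00]
1783 ((666.4365234375, -74.01234436035156), (11.867849349975586, 71.74185943603516), 85.84317779541016)
```

View pics/w3.png

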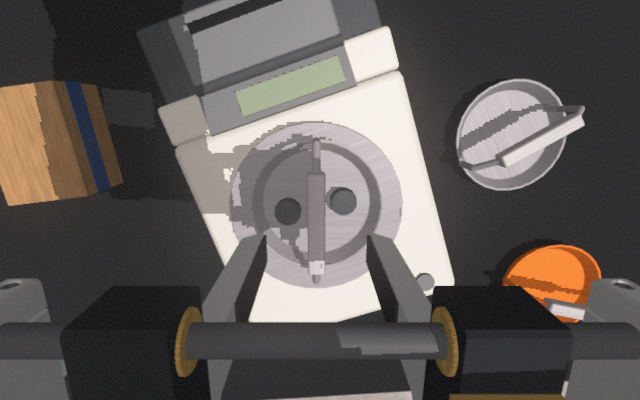

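The grip bar (317,222) sits centred between the fingers, with both pellets beside it at (288,211) and (343,201). Descending and closing.

Call:
{"method": "servo_tool", "body": {
  "motion": [
    [[0,0.001,-0.05,0,0,0,0.4],[0,0.001,-0.09,0,0,0,0.4],[0,0.001,-0.115,0,0,0,0.4],[0,0.001,-0.125,0,0,0,0.4],[0,0.001,-0.125,0,0,0,0.4],[0,0.001,-0.125,0,0,0,0.7],[0,0.001,-0.125,0,0,0,0.8],[0,0.001,-0.125,0,0,0,0.85],[0,0.001,-0.125,0,0,0,1],[0,0.001,-0.125,0,0,0,1]]
  ],
  "newtons": 25
}}

```text
clock: 6.45
eef_pos: [666.9, -73.9, 116.1]
eef_rot: [-3.142, 0.0, 3.065]
wrist_force: [0.8, 0.1, 0.1]
finger_gap: 19.8
finger_force: 0.0
```

Call:
{"method": "servo_tool", "body": {
  "motion": [
    [[0,0,0,0,0,0,1],[0,0,0,0,0,0,1],[0,0,0,0,0,0,1],[0,0,0,0,0,0,1],[0,0,0,0,0,0,1]]
  ]
}}

```text
clock: 6.95
eef_pos: [666.9, -74.0, 116.0]
eef_rot: [-3.141, 0.0, 3.065]
wrist_force: [0.1, -0.5, 1.6]
finger_gap: 11.8
finger_force: 25.0
```

Firm grip at 11.8 mm. Lifting smoothly by 120 mm.

Call:
{"method": "servo_tool", "body": {
  "motion": [
    [[0,0,0.004,0,0,0,1],[0,0,0.012,0,0,0,1],[0,0,0.024,0,0,0,1],[0,0,0.04,0,0,0,1],[0,0,0.056,0,0,0,1],[0,0,0.072,0,0,0,1],[0,0,0.088,0,0,0,1],[0,0,0.104,0,0,0,1],[0,0,0.12,0,0,0,1],[0,0,0.136,0,0,0,1]]
  ]
}}

```text
clock: 7.95
eef_pos: [666.8, -73.9, 184.6]
eef_rot: [3.142, -0.0, 3.065]
wrist_force: [-0.5, 0.4, -2.2]
finger_gap: 11.9
finger_force: 25.0
```

Call:
{"method": "servo_tool", "body": {
  "motion": [
    [[0,0,0.016,0,0,0,1],[0,0,0.032,0,0,0,1],[0,0,0.048,0,0,0,1],[0,0,0.064,0,0,0,1],[0,0,0.078,0,0,0,1],[0,0,0.09,0,0,0,1],[0,0,0.098,0,0,0,1],[0,0,0.102,0,0,0,1],[0,0,0.104,0,0,0,1],[0,0,0.104,0,0,0,1]]
  ]
}}

```text
clock: 8.95
eef_pos: [666.8, -73.9, 235.8]
eef_rot: [3.142, -0.0, 3.065]
wrist_force: [-0.1, 0.2, -1.6]
finger_gap: 11.7
finger_force: 25.0
```

Call:
{"method": "servo_tool", "body": {
  "motion": [
    [[0,0,0,0,0,0,1],[0,0,0,0,0,0,1],[0,0,0,0,0,0,1],[0,0,0,0,0,0,1],[0,0,0,0,0,0,1],[0,0,0,0,0,0,1],[0,0,0,0,0,0,1],[0,0,0,0,0,0,1],[0,0,0,0,0,0,1],[0,0,0,0,0,0,1]]
  ]
}}

```text
clock: 9.95
eef_pos: [666.8, -73.9, 235.9]
eef_rot: [3.142, -0.0, 3.065]
wrist_force: [1.0, -0.6, -2.3]
finger_gap: 11.7
finger_force: 25.0
```

Run:
```python
from h import *
c=shot("scene","pics/s4.png"); W=cloud(c); shot("wrist","pics/w4.png"); X,Y,Z=np.moveaxis(W,-1,0)
k=(abs(X-667)<62)&(abs(Y+74)<62)&(Z>205)&(Z<220)
P=W[k]; print(k.sum(),cv2.minEnclosingCircle(P[:,:2].astype(np.float32)),np.median(P[:,2]))
a=np.c_[P,np.ones(len(P))]; top=P[P[:,2]>np.median(P[:,2])-3]
print(np.linalg.lstsq(np.c_[top[:,:2],np.ones(len(top))],top[:,2],rcond=None)[0], manip.read_state()["eef_pos"])
a=cv2.imread("pics/s4.png")[120:340,180:420];b=cv2.imread("pics/w4.png")[:,120:520]
cv2.imwrite("pics/m4.png",np.hstack([cv2.resize(a,(400,367)),cv2.resize(b,(367,367))]))
```

```text
942 ((667.7650146484375, -74.42430114746094), 55.19049072265625) 211.67074018039608
[1.31103551e-02 1.53442919e-03 2.03417563e+02] [666.83866496 -73.89726751 235.94705801]
```

View pics/m4.png

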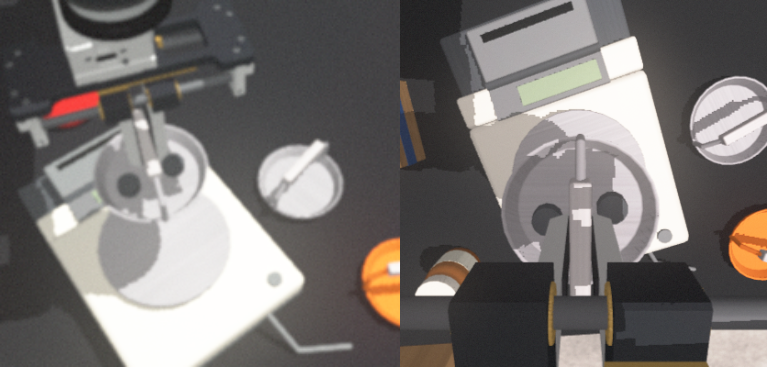

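The dish is level (tilt under 1°) and 120 mm up above the pan, with both pellets in it at (129,185) and (173,166). Holding for two more seconds, then handing in.

Call:
{"method": "servo_tool", "body": {
  "motion": [
    [[0,0,0,0,0,0,1],[0,0,0,0,0,0,1],[0,0,0,0,0,0,1],[0,0,0,0,0,0,1],[0,0,0,0,0,0,1],[0,0,0,0,0,0,1],[0,0,0,0,0,0,1],[0,0,0,0,0,0,1],[0,0,0,0,0,0,1],[0,0,0,0,0,0,1]]
  ]
}}

```text
clock: 11.05
eef_pos: [666.8, -73.9, 235.9]
eef_rot: [-3.142, -0.0, 3.065]
wrist_force: [0.3, -1.1, -1.3]
finger_gap: 11.9
finger_force: 25.0
```

Call:
{"method": "servo_tool", "body": {
  "motion": [
    [[0,0,0,0,0,0,1],[0,0,0,0,0,0,1],[0,0,0,0,0,0,1],[0,0,0,0,0,0,1],[0,0,0,0,0,0,1],[0,0,0,0,0,0,1],[0,0,0,0,0,0,1],[0,0,0,0,0,0,1],[0,0,0,0,0,0,1],[0,0,0,0,0,0,1]]
  ]
}}

```text
clock: 12.05
eef_pos: [666.8, -73.9, 235.9]
eef_rot: [3.142, -0.0, 3.065]
wrist_force: [0.4, -0.3, -2.6]
finger_gap: 11.9
finger_force: 25.0
```

```bash
python3 -c "
from cell import manip
print(manip.sign_off())"
```

```text
the job is handed in; nothing more can be done
None
```

Job handed in at about 12 s: I pressed the tare bar to its stop for about half a second and it sprang back; the dish, with both pellets, is still held level 12 cm above the pan, and the arm went nowhere near the spare dish, jar or carton.

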